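# Find the stamped kit crate and send it off

## Robot

A 6-joint arm with a two-finger parallel gripper is mounted at the origin on the work surface. World frame = base frame: x ahead of the robot, y to its left, z up, the work surface at z = 0. Lengths are in m, angles in rad, forces in N, time in s.
With the tool pointing down it reaches from about 0.35 to 0.725 m from the base axis. Payload 6 kg.
Tool frame: the origin (TCP) lies at the very end of the fingers, on their centre line; the grasp point (between the pads) lies 19 mm behind it; z points along the fingers, y is the direction in which the jaws open and shut (so a half turn about z gives the same grasp; the last joint's range is limited). The gripper opens to 85 mm and grips with 20 to 120 N. Pads are 22 mm wide; open, the fingers measure 114 mm over their backs; the gripper's body (76 mm by 85 mm) begins 54 mm behind the grasp point. The pads swing forward as they close: fully open they stand 13 mm farther back than shut.
Start: joints at [1.459, 0.04, 0.085, 0, -1.615, -0.334], TCP at [0.259, 0.541, 0.231] pointing down, gripper open.
Joint ranges: [-2.56, 2.56], [-1.29, 2.01], [-1.08, 1.49], [-3.29, 1.98], [-2.81, -0.18], [-2.99, 2.99]. Speed limits (rad/s): [2.57, 2.57, 3.01, 3.14, 3.14, 3.14].

## Interface

Orientations are given as [roll, pitch, yaw] about the fixed x, y, z axes, in that order (R = Rz(yaw) Ry(pitch) Rx(roll)).
In Python, from cell import observe, capture, calibration, close_job gives the robot as it stands.
- The arm moves only by the tool move_arm, never from a script. Its argument "increments" is a list of rows, each a list of 6 numbers: the shift along the tool's x, y, z each as a share of 80 cm, from -1 to 1, then the turn, a rotation vector about the tool's x, y, z each as a share of pi/2 rad, from -1 to 1. In form: [[x, y, z, wx, wy, wz], ...]. A call has 1 to 10 rows; each row shifts and turns the commanded pose from where the row before left it, along the tool's axes as they then stand; what a row does not reach is not made up. A row lasts 1/8 s, in which the tool goes at most 62.5 mm and 10.7 degrees, less where a joint would pass 70% of its speed; a pose out of reach is approached as far as the arm can. A call with a number of a shift or a turn outside -1 to 1 is refused whole. A call with a gripper value outside its range is refused whole. "hand" is the opening, from 0 (shut) to 1 (fully open), set as the call begins (left out, the last holds). The fingers move at their own pace and stop on an object; "grip_force" is the grip in N (left out, the last holds). Time passes only in rows, so rows that do not move let the fingers close. It gives the time, the measured TCP pose, the force and the opening at its end, in the units of the state.
- observe(): the state, without advancing time (a new reading comes with each control period).
- capture(name): name is "scene" or "top" or "wrist"; returns (picture, depth): 400x640x3 uint8, red, green, blue; 400x640 float32, m along the optical axis (not along the pixel's ray), 0 where there is no reading.
- calibration(name): a dict with "fx", "fy", "cx", "cy" (pixels), "R" (3x3) and "t" (3): a world point X has camera coordinates R X + t; the wrist camera has in their place "T_tool_cam" (4x4, takes a point from camera to tool coordinates, whose origin is the TCP and whose axes are the flange's). Camera axes: x right, y down, z forward; pixel columns grow to the right and rows downward; lengths in m; the calibration is good to about 2 mm. The wrist camera is an equidistant fisheye: a pixel r from the principal point sees the ray r / f radians off the axis. A picture is of the moment at which its call begins: read the wrist's pose just before it. calibration takes no time and is no camera call.
- close_job(): hands the job in, once; it reports no verdict.
The state is a dict: "t": time; "joints": joint angles; "joint_vel": joint speeds; "effort": joint torques, N m; "tool_pos": TCP position; "ee_rot": TCP orientation; "force": force on the tool from outside, world axes, zero at the start; "ft_torque": the same for the moment, N m; "finger_gap": finger opening in m.
Only numpy, scipy, OpenCV 4.12 (cv2) and the standard library are available. Lean on these libraries where they do the work, as an engineer would, in place of code of your own. Each camera call takes 0.05 s, during which the arm holds its last target.

## Task

One of the two white kit crates carries a red inspection stamp on its underside. With the fingertips only, tip the left-hand crate (as the robot faces) steeply over the stop bar on its right, to about 70 degrees, look underneath and let it back down flat at the bar, then do the same with the right-hand crate; let neither fall over. Then push the stamped crate flat across the bench onto the dispatch belt until it rests square against the far guide rail; do not lift the crates, leave the other crate at its bar and the other things where they are.

Things in the scene. Friction and masses are not known exactly. Their poses are not given: they have to be found in the camera images.
- crate_a: white kit crate full of foam and steel bushes, 110 (its x) x 125 (y) x 44 mm high; its right wall goes on up as a back panel 100 mm high, 4 thick, 110 wide. 0.24-0.43 kg, mass centre 9 mm up: falls back flat from 70 deg, topples past about 80. Origin: centre of underside; z up, x away from the robot, y to its left; right wall 3-10 mm from its bar. Stamped underneath; starts left or right.
- crate_b: white kit crate full of foam and steel bushes, 110 (its x) x 125 (y) x 44 mm high; its right wall goes on up as a back panel 100 mm high, 4 thick, 110 wide. 0.24-0.43 kg, mass centre 9 mm up: falls back flat from 70 deg, topples past about 80. Origin: centre of underside; z up, x away from the robot, y to its left; right wall 3-10 mm from its bar. Underside blank; same from above.
- stamp (a point): centre of the red inspection stamp, an 80 mm ring round a 42 mm dot, on the underside of one crate (3 mm above its base plane); seen only while that crate is tipped up
- lanes: two fixed steel stop bars, 12 wide x 200 mm long (along x) x 5 mm high, one on the right of each crate; centre lines at y = +65 and -205 mm. A crate pushed to the right at the top of its back panel meets its bar and tips over it, left edge rising; its lower edge may creep 20 mm off the bar. Origin: between the crates on the bench; x away from the robot, y to its left.
- conveyor: dispatch line beyond the crates: standing black belt 130 wide (its x) x 1040 mm long (y), flush with the bench; a fixed guide rail with green wear strip, 26 mm high, runs along its far edge. Origin: belt centre at bench height; x points to the rail, inner face at x = +65 mm; y to the robot's left. A crate square against the rail has its origin at x = +10 mm.
- tape_roll: blue tape roll lying flat between the crates, on the robot's side, 54 mm across, 24 mm high; bystander. Origin: centre of its underside
- hex_keys: hex key set in a blue holder, about 130 x 62 x 35 mm, left of the crates; bystander. Origin: under its middle
- wrench: steel spanner lying right of the crates, along its x; bystander
- water_bottle: clear bottle with green band, 64 mm across, 190 mm high, far right; bystander. Origin: centre of its underside
- screw_jar: small glass jar with black lid, 52 mm across, 62 mm high, far left; bystander. Origin: centre of its underside
- carton: small cardboard carton 85 x 60 x 50 mm left of the crates; bystander. Origin: centre of its underside
- parts_bin: blue bin full of bushes, 90 x 130 x 45 mm, right of the crates; bystander. Origin: centre of its underside
Not all that is in view belongs to the job. What is shaped like the crate_b but blue or orange is not meant.

How it is judged:
On the way, in this order (a step that is already met when the one before it is completed fails the run):
1. the crate on the left tipped up past 60 degrees, the other standing flat (((angle between crate_a's own z axis and vertical above 1.05 rad and angle between crate_b's own z axis and vertical below 0.1 rad and y of crate_a in the frame of lanes above 0 m) or (angle between crate_b's own z axis and vertical above 1.05 rad and angle between crate_a's own z axis and vertical below 0.1 rad and y of crate_b in the frame of lanes above 0 m))), for 0.2 s.
2. both crates flat at their stop bars (angle between each of crate_a, crate_b's own z axis and vertical below 0.06 rad and height (world z) of each of crate_a, crate_b below 0.008 m and x of crate_a in the frame of lanes between -0.06 and 0.06 m and (y of crate_a in the frame of lanes between 0.105 and 0.185 m or y of crate_a in the frame of lanes between -0.165 and -0.085 m) and x of crate_b in the frame of lanes between -0.06 and 0.06 m and (y of crate_b in the frame of lanes between 0.105 and 0.185 m or y of crate_b in the frame of lanes between -0.165 and -0.085 m)), for 0.2 s.
3. the crate on the right tipped up past 60 degrees, the other standing flat at its bar (((angle between crate_a's own z axis and vertical above 1.05 rad and angle between crate_b's own z axis and vertical below 0.1 rad and y of crate_a in the frame of lanes below 0 m) or (angle between crate_b's own z axis and vertical above 1.05 rad and angle between crate_a's own z axis and vertical below 0.1 rad and y of crate_b in the frame of lanes below 0 m)) and ((x of crate_a in the frame of lanes between -0.06 and 0.06 m and (y of crate_a in the frame of lanes between 0.105 and 0.185 m or y of crate_a in the frame of lanes between -0.165 and -0.085 m)) or angle between crate_a's own z axis and vertical above 0.8 rad) and ((x of crate_b in the frame of lanes between -0.06 and 0.06 m and (y of crate_b in the frame of lanes between 0.105 and 0.185 m or y of crate_b in the frame of lanes between -0.165 and -0.085 m)) or angle between crate_b's own z axis and vertical above 0.8 rad)), for 0.2 s.
4. both crates flat again at their stop bars (all of step 2), for 0.2 s.
At the end, for the whole second after the job is handed in: The stamped crate lies flat and still on the belt, within 12 mm of the guide rail and square to it within 7 degrees; the unstamped crate lies flat and still at its stop bar (its centre within 60 mm of the middle of the bar along it, and 40 to 120 mm to the left of its centre line) (angle between each of crate_a, crate_b's own z axis and vertical below 0.06 rad and height (world z) of each of crate_a, crate_b below 0.008 m and x of crate_b in the frame of lanes between -0.06 and 0.06 m and (y of crate_b in the frame of lanes between 0.105 and 0.185 m or y of crate_b in the frame of lanes between -0.165 and -0.085 m) and x of crate_a in the frame of conveyor between -0.002 and 0.025 m and y of crate_a in the frame of conveyor between -0.44 and 0.44 m and angle between the x axis of crate_a and the x axis of conveyor, either way round below 0.12 rad and linear speed of each of crate_a, crate_b below 0.01 m/s); the robot touches nothing.
It fails at once if a crate is lifted clear of the bench (((angle between crate_a's own z axis and vertical below 0.2 rad and height (world z) of crate_a above 0.03 m) or (angle between crate_a's own z axis and vertical below 0.5 rad and height (world z) of crate_a above 0.055 m) or height (world z) of crate_a above 0.085 m) or ((angle between crate_b's own z axis and vertical below 0.2 rad and height (world z) of crate_b above 0.03 m) or (angle between crate_b's own z axis and vertical below 0.5 rad and height (world z) of crate_b above 0.055 m) or height (world z) of crate_b above 0.085 m)).
It fails at once if a crate falls over (tilt past 81 degrees) (angle between any of crate_a, crate_b's own z axis and vertical above 1.42 rad).
It fails at once if a bystander is shifted by more than 30 mm (distance of any of tape_roll, hex_keys, wrench, water_bottle, screw_jar, carton, parts_bin from where it was at the start of the episode above 0.03 m).
It fails at once if the unstamped crate is pushed onto the belt (x of crate_b in the frame of conveyor above -0.07 m).
It also fails if it takes over 66 s, if anything falls off the work surface, if the arm or the gripper's body presses on something with over 40 N, if the wrist force passes 120 N, or if a joint passes its speed limit or range.

## Working session

There is one attempt and no reset: what is moved stays moved. The work goes in short steps, Python scripts to look and compute and a tool call to move; the robot and the scene stay as the last step left them, time stands still between calls to the robot, and variables do not carry over. Pictures are saved under pics/ and viewed, and the job is handed in when it is done.

Besides the shell and the picture viewer there is one more tool, called in YAML: its name, and indented under it one key for each argument. move_arm: Moves the arm, as the interface text tells. Shift numbers are shares of 80 cm and turn numbers shares of pi/2 rad, none past 1 either way. Its arguments: {"type":"object","properties":{"increments":{"type":"array","items":{"type":"array","items":{"type":"number"}}},"hand":{"type":"number"},"grip_force":{"type":"number"}},"required":["increments"]}

```bash
ls; mkdir -p pics
python3 - <<'E'
from cell import *
import cv2
print(observe())
for n in ("scene","top"):
    p,d=capture(n); cv2.imwrite(f"pics/{n}0.png",p[:,:,::-1]); 
    import numpy as np; np.savez(f"pics/{n}0.npz",p=p,d=d)
    print(n,calibration(n))
print(calibration("wrist"))
E
```

```text
pics
{'t': 0.0, 'joints': array([ 1.45869472e+00,  4.08164773e-02,  8.38104365e-02, -4.68311007e-04,
       -1.61550631e+00, -3.33698241e-01]), 'joint_vel': array([ 0.00235567, -0.00085338, -0.00011614, -0.00110082, -0.00112079,
        0.0006948 ]), 'effort': array([-3.00368638e-04, -3.68201959e+01,  3.47406793e+01,  6.93235606e+00,
       -5.47084332e-03,  6.56269364e-06]), 'tool_pos': array([0.25849111, 0.54109701, 0.23027511]), 'ee_rot': array([ 3.13981804e+00, -1.19995762e-04, -4.45779213e-01]), 'force': array([ 0.71707304, -0.38651502, -0.32584544]), 'ft_torque': array([-0.01186651, -0.02943296,  0.04289464]), 'finger_gap': 0.08561091932958026}
scene {'fx': 430.0323774455738, 'fy': 430.0323774455738, 'cx': 315.81131306332986, 'cy': 196.36127711031804, 'R': array([[-0.68291995,  0.7302396 ,  0.0192475 ],
       [ 0.4857377 ,  0.47362603, -0.73466814],
       [-0.54559988, -0.49237029, -0.67815357]]), 't': array([ 0.37263146, -0.19097553,  1.66024235])}
top {'fx': 503.67985679506774, 'fy': 503.67985679506774, 'cx': 321.282217031835, 'cy': 198.77564565768185, 'R': array([[-0.02823639, -0.99955718, -0.00938906],
       [-0.98555016,  0.02940761, -0.16681147],
       [ 0.16701371,  0.00454324, -0.98594411]]), 't': array([-0.02876271,  0.45165455,  1.62946289])}
{'fx': 309.70691628693146, 'fy': 309.70691628693146, 'cx': 322.2141422434177, 'cy': 201.7737902768411, 'T_tool_cam': array([[ 7.54168496e-04, -9.49366437e-01, -3.14170016e-01,
         8.14517452e-02],
       [ 9.99999676e-01,  6.27843620e-04,  5.03277153e-04,
         7.29060568e-04],
       [-2.80544798e-04, -3.14170293e-01,  9.49366604e-01,
        -1.43687252e-01],
       [ 0.00000000e+00,  0.00000000e+00,  0.00000000e+00,
         1.00000000e+00]])}
```

View pics/scene0.png

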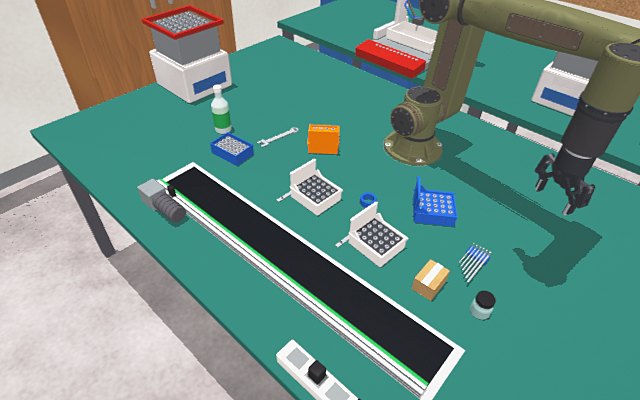

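View pics/top0.png

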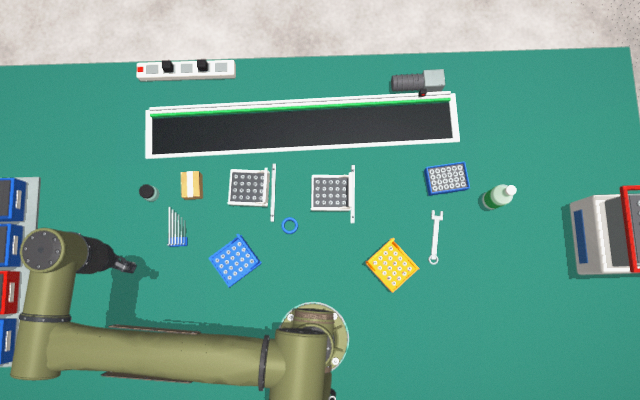

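The top view shows two white crates, left at about (248,187) and right at about (331,192). Each has its back panel and bar on its right. The blue crate (235,261) and orange crate (391,265) are decoys, since the description asks for white. I'll confirm with a crop.

```bash
cat > h.py <<'E'
import numpy as np, cv2
from cell import *
def ray(n,u,v,z):
    c=calibration(n);R=c["R"];t=c["t"]
    d=R.T@np.array([(u-c["cx"])/c["fx"],(v-c["cy"])/c["fy"],1]);o=-R.T@t
    return o+d*(z-o[2])/d[2]
def cloud(n,d):
    c=calibration(n);v,u=np.mgrid[0:400,0:640]
    P=np.stack([(u-c["cx"])/c["fx"]*d,(v-c["cy"])/c["fy"]*d,d],-1)
    return (P-c["t"])@c["R"]
E
python3 - <<'E'
from h import *
z=np.load("pics/top0.npz");p=z["p"];
c=p[135:235,215:375,::-1]; cv2.imwrite("pics/crop0.png",cv2.resize(c,(800,500),interpolation=cv2.INTER_CUBIC))
d=z["d"];W=cloud("top",d);np.set_printoptions(precision=3,suppress=True)
print(W[187,240:280:2]); print(W[225,300])
# green strip
h=cv2.cvtColor(p,cv2.COLOR_RGB2HSV)
m=(h[...,1]>150)&(h[...,0]>50)&(h[...,0]<75)&(h[...,2]>100)
ys,xs=np.nonzero(m);k=(xs>140)&(xs<460)&(ys<140);print(k.sum());
pts=np.array([ray("top",u,v,0.026) for u,v in zip(xs[k],ys[k])])
print(pts.min(0),pts.max(0),np.polyfit(pts[:,1],pts[:,0],1))
E
```

```text
[[ 0.498  0.227  0.038]
 [ 0.5    0.222  0.029]
 [ 0.499  0.215  0.034]
 [ 0.498  0.208  0.035]
 [ 0.496  0.199  0.047]
 [ 0.498  0.195  0.034]
 [ 0.497  0.188  0.038]
 [ 0.498  0.181  0.034]
 [ 0.497  0.174  0.036]
 [ 0.496  0.167  0.042]
 [ 0.497  0.161  0.033]
 [ 0.497  0.154  0.036]
 [ 0.483  0.14   0.104]
 [ 0.49   0.137  0.068]
 [ 0.498  0.136  0.024]
 [ 0.503  0.132  0.001]
 [ 0.502  0.125  0.001]
 [ 0.503  0.118 -0.002]
 [ 0.503  0.111 -0.002]
 [ 0.502  0.104  0.002]]
[0.369 0.032 0.005]
909
[ 0.755 -0.491  0.026] [0.791 0.539 0.026] [-0.025  0.774]
```

View pics/crop0.png

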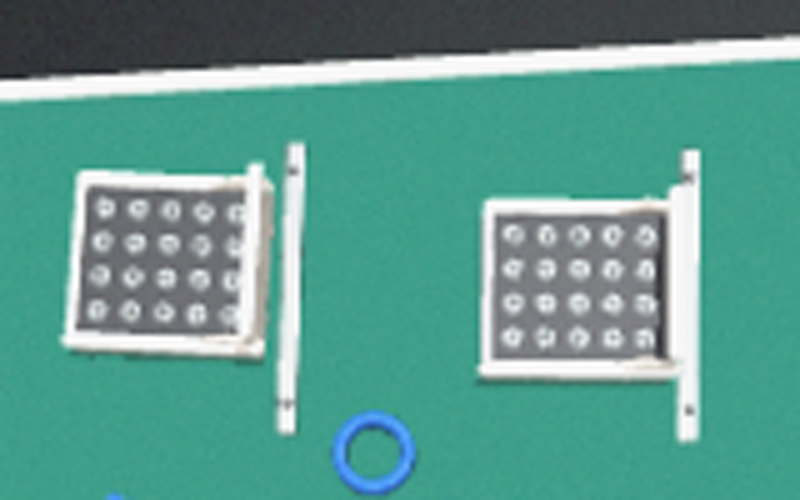

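Run:
```python
from h import *
np.set_printoptions(precision=4,suppress=True)
f=lambda a,b,z:ray("top",215+a/5-.4,135+b/5-.4,z)
B={}
for n,a,b in(("L",(297,143),(286,432)),("R",(692,150),(687,438))):
    A=f(*a,.005);C=f(*b,.005);print(n,"far",A,"near",C,"mid",(A+C)/2,"len",np.linalg.norm(A-C),"ang",np.arctan2((A-C)[1],(A-C)[0]));B[n]=(A+C)/2
d=B["L"]-B["R"];print("sep",np.linalg.norm(d),"yaw",np.arctan2(-d[0],d[1]))
# crate rims z=.044 : far-left, near-left
for n,a,b in(("L",(78,173),(65,346)),("R",(485,201),(480,377))):
    print(n,f(*a,.044),f(*b,.044))
# panel top corners z=.1
for n,a,b in(("L",(256,165),(252,345)),("R",(682,187),(680,365))):
    print("panel",n,f(*a,.1),f(*b,.1))
print("tape",f(374,453,.024))
z=np.load("pics/top0.npz");W=cloud("top",z["d"])
for n,x0,x1 in(("L",225,285),("R",305,360)):
    Q=W[160:225,x0:x1].reshape(-1,3);q=Q[(Q[:,2]>.085)&(Q[:,2]<.12)];print(n,len(q),q.min(0),q.max(0),np.median(q,0), np.polyfit(q[:,0],q[:,1],1))
# belt edges (white frame) 
for u,v in((0,102),(800,60)): print("frame near",f(u,v,.0))
```

```text
L far [0.5844 0.1165 0.005 ] near [0.3856 0.1263 0.005 ] mid [0.485  0.1214 0.005 ] len 0.19904898101513555 ang -0.04968008388290929
R far [ 0.5712 -0.1533  0.005 ] near [ 0.3736 -0.1423  0.005 ] mid [ 0.4724 -0.1478  0.005 ] len 0.197914801943219 ang -0.05564706189389521
sep 0.26945521248239535 yaw -0.04657249062079832
L [0.5587 0.2591 0.044 ] [0.442  0.2674 0.044 ]
R [ 0.5314 -0.012   0.044 ] [ 0.4132 -0.0057  0.044 ]
panel L [0.5473 0.1337 0.1   ] [0.4299 0.1374 0.1   ]
panel R [ 0.5244 -0.14    0.1   ] [ 0.4089 -0.1344  0.1   ]
tape [0.3674 0.0662 0.024 ]
L 84 [0.4383 0.129  0.0871] [0.5455 0.1444 0.1076] [0.4924 0.1371 0.0992] [-0.0752  0.1744]
R 102 [ 0.4151 -0.1403  0.0898] [ 0.5259 -0.1295  0.107 ] [ 0.4695 -0.1349  0.0988] [-0.0413 -0.1154]
frame near [0.6208 0.3212 0.    ]
frame near [ 0.6337 -0.2303  0.    ]
```

move_arm:
  increments:
    - [0,0,0,0,0,0.107]
    - [0,0,0,0,0,0.107]
    - [0,0,0,0,0,0.107]
    - [0,0,0,0,0,0.107]
    - [0,0,0,0,0,0.107]
    - [0,0,0,0,0,0.107]
    - [0,0,0,0,0,0.107]
  hand: 0

```text
t: 0.98
tool_pos: [0.2586, 0.5412, 0.2307]
ee_rot: [3.141, -0.001, -1.628]
force: [0.2, -0.1, 0.5]
finger_gap: 0.0002
```

```bash
cat >> h.py <<'E'
O=np.array([0.482,0.057]);A=-0.05
def lane(p): 
    c,s=np.cos(A),np.sin(A);d=np.asarray(p)[:2]-O;return np.array([c*d[0]+s*d[1],-s*d[0]+c*d[1]])
def st():
    s=observe();print("t",round(s["t"],2),"pos",s["tool_pos"].round(4),"rot",s["ee_rot"].round(4),"lane",lane(s["tool_pos"]).round(4),"F",s["force"].round(1),"gap",round(s["finger_gap"],4),"j",s["joints"].round(2))
E
python3 -c "from h import *;st()"
```

```text
t 0.97 pos [0.2586 0.5412 0.2307] rot [ 3.1412e+00 -1.0000e-03 -1.6279e+00] lane [-0.2474  0.4724] F [ 0.2 -0.1  0.5] gap 0.0002 j [ 1.46  0.04  0.08 -0.   -1.62 -1.52]
```

move_arm:
  increments:
    - [0.0514,-0.0352,0,0,0,0]
    - [0.0514,-0.0352,0,0,0,0]
    - [0.0514,-0.0352,0,0,0,0]
    - [0.0514,-0.0352,0,0,0,0]
    - [0.0514,-0.0352,0,0,0,0]
    - [0.0514,-0.0352,0,0,0,0]
    - [0.0514,-0.0352,0,0,0,0]
    - [0.0514,-0.0352,0,0,0,0]
    - [0.0514,-0.0352,0,0,0,0]
    - [0,0,0,0,0,0]

```text
t: 2.22
tool_pos: [0.4936, 0.1561, 0.2307]
ee_rot: [3.141, -0.001, -1.627]
force: [-0.2, 1.4, 0.4]
finger_gap: 0.0
```

```bash
python3 -c "
from h import *;st()
for n in ('top','wrist'):
    p,d=capture(n);cv2.imwrite('pics/'+n+'1.png',p[:,:,::-1])"
```

```text
t 2.23 pos [0.4936 0.1561 0.2307] rot [ 3.1408e+00 -1.1000e-03 -1.6268e+00] lane [0.0067 0.0995] F [-0.2  1.4  0.4] gap 0.0 j [ 0.7  -0.18 -0.12  0.   -1.63 -0.75]
```

View pics/wrist1.png

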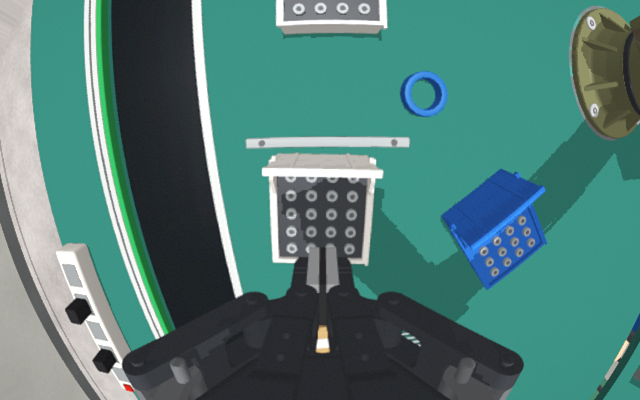

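Run:
```python
import numpy as np
p=None
for th in [0,8,16,24,32,40,48,54,60,66,71]:
    t=np.radians(th);s=.087-.005*th/70
    e=.005*np.tan(t); C=np.array([e-s*np.sin(t)+.004*np.cos(t), s*np.cos(t)+.004*np.sin(t)])
    q=np.array([C[0]+.011,C[1]]) # rel bar face
    print(th,"tcp lane y(L) %.4f z %.4f"%(q[0]+.071,q[1]), "" if p is None else "shares x %.4f z %.4f"%(-(q-p)[0]/.8,-(q-p)[1]/.8)); p=q
```

```text
0 tcp lane y(L) 0.0860 z 0.0870 
8 tcp lane y(L) 0.0746 z 0.0861 shares x 0.0142 z 0.0011
16 tcp lane y(L) 0.0636 z 0.0836 shares x 0.0138 z 0.0031
24 tcp lane y(L) 0.0532 z 0.0795 shares x 0.0130 z 0.0051
32 tcp lane y(L) 0.0436 z 0.0740 shares x 0.0120 z 0.0070
40 tcp lane y(L) 0.0352 z 0.0670 shares x 0.0106 z 0.0087
48 tcp lane y(L) 0.0281 z 0.0589 shares x 0.0088 z 0.0102
54 tcp lane y(L) 0.0240 z 0.0521 shares x 0.0052 z 0.0085
60 tcp lane y(L) 0.0210 z 0.0448 shares x 0.0037 z 0.0091
66 tcp lane y(L) 0.0197 z 0.0371 shares x 0.0017 z 0.0096
71 tcp lane y(L) 0.0204 z 0.0305 shares x -0.0008 z 0.0083
```

move_arm:
  increments:
    - [-0.005,0,0.059,0,0,0]
    - [0,0,0.059,0,0,0]
    - [0,0,0.0615,0,0,0]
    - [0,0,0,0,0,0]

```text
t: 2.82
tool_pos: [0.4901, 0.1624, 0.0838]
ee_rot: [3.135, -0.004, -1.621]
force: [0.4, -0.1, 1.4]
finger_gap: -0.0001
```

move_arm:
  increments:
    - [0.0062,0,0,0,0,0]
    - [0.0062,0,0,0,0,0]
    - [0.0062,0,0,0,0,0]
    - [0.0062,0,0,0,0,0]
    - [0,0,0,0,0,0]

```text
t: 3.45
tool_pos: [0.4923, 0.1427, 0.0884]
ee_rot: [-3.14, 0.001, -1.623]
force: [1.1, 2.0, 2.5]
finger_gap: -0.0003
```

```bash
python3 -c "
from h import *;st()
p,d=capture('wrist');cv2.imwrite('pics/wrist2.png',p[:,:,::-1])
p,d=capture('scene');cv2.imwrite('pics/scene2.png',cv2.resize(p[140:300,230:486,::-1],(768,480)))"
```

```text
t 3.45 pos [0.4923 0.1427 0.0884] rot [-3.1405e+00  7.0000e-04 -1.6228e+00] lane [0.006  0.0862] F [1.1 2.  2.5] gap -0.0003 j [ 0.68 -0.17 -0.37  0.   -1.36 -0.73]
```

View pics/wrist2.png

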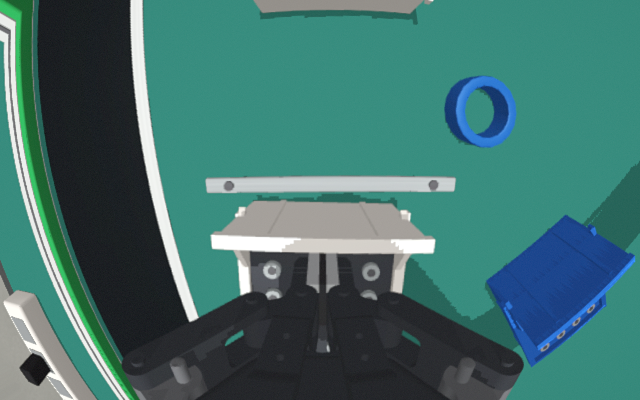

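View pics/scene2.png

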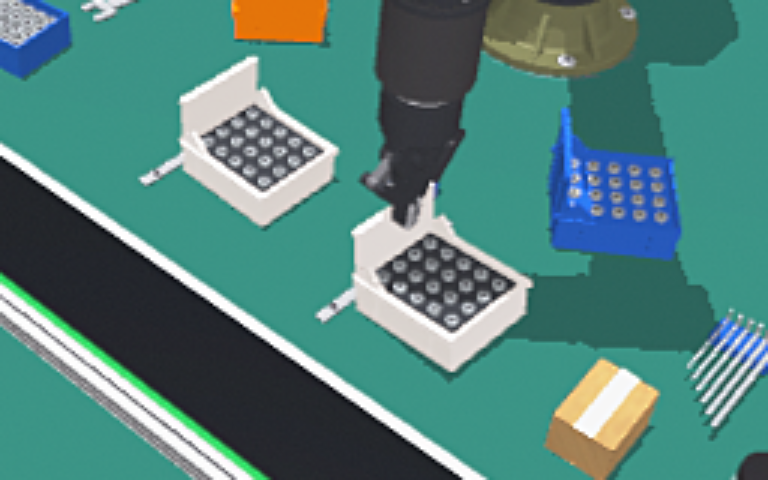

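move_arm:
  increments:
    - [0.005,0,0,0,0,0]
    - [0.005,0,0,0,0,0]
    - [0,0,0,0,0,0]

```text
t: 3.92
tool_pos: [0.4912, 0.1345, 0.0873]
ee_rot: [3.141, -0.0, -1.623]
force: [0.0, 2.2, -0.0]
finger_gap: -0.0
```

```bash
python3 -c "
from h import *;st()
p,d=capture('wrist');cv2.imwrite('pics/wrist3.png',p[:,:,::-1])"
```

```text
t 3.92 pos [0.4912 0.1345 0.0873] rot [ 3.1408e+00 -4.0000e-04 -1.6227e+00] lane [0.0053 0.0779] F [ 0.   2.2 -0. ] gap -0.0 j [ 0.66 -0.17 -0.38 -0.   -1.36 -0.72]
```

View pics/wrist3.png

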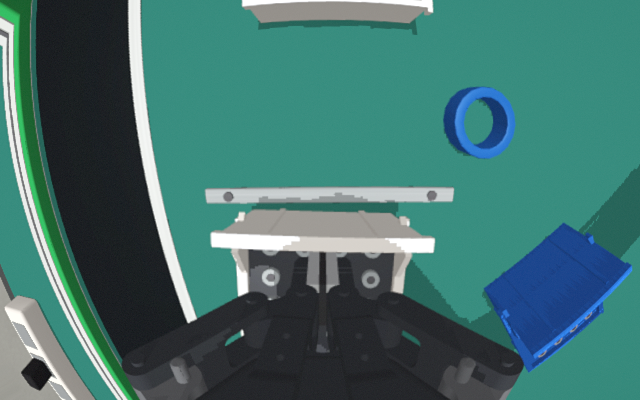

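```bash
cat >> h.py <<'E'
from scipy.spatial.transform import Rotation as Ro
def wcloud():
    s=observe();p,d=capture("wrist");c=calibration("wrist")
    v,u=np.mgrid[0:400,0:640];x=(u-c["cx"])/c["fx"];y=(v-c["cy"])/c["fy"];r=np.hypot(x,y)+1e-9
    k=np.tan(np.minimum(r,1.4))/r
    P=np.stack([x*k*d,y*k*d,d],-1);T=c["T_tool_cam"]
    P=P@T[:3,:3].T+T[:3,3];W=P@Ro.from_euler("xyz",s["ee_rot"]).as_matrix().T+s["tool_pos"]
    a,b=np.cos(A),np.sin(A);D=W[...,:2]-O
    L=np.stack([a*D[...,0]+b*D[...,1],-b*D[...,0]+a*D[...,1],W[...,2]],-1)
    return p,d,L
E
python3 - <<'E'
from h import *
np.set_printoptions(precision=3,suppress=True)
p,d,L=wcloud()
for u in (250,390):
  for v in range(182,256,4): print(u,v,L[v,u])
E
```

```text
250 182 [0.062 0.056 0.   ]
250 186 [0.062 0.059 0.002]
250 190 [0.061 0.061 0.006]
250 194 [0.061 0.064 0.007]
250 198 [0.062 0.068 0.006]
250 202 [0.063 0.073 0.   ]
250 206 [0.063 0.076 0.001]
250 210 [0.064 0.079 0.001]
250 214 [0.057 0.073 0.027]
250 218 [0.054 0.071 0.041]
250 222 [0.051 0.069 0.053]
250 226 [0.048 0.065 0.067]
250 230 [0.046 0.064 0.076]
250 234 [0.041 0.057 0.096]
250 238 [0.04  0.058 0.099]
250 242 [0.04 0.06 0.1 ]
250 246 [0.04  0.062 0.099]
250 250 [0.056 0.094 0.042]
250 254 [0.056 0.097 0.043]
390 182 [-0.047  0.056  0.002]
390 186 [-0.048  0.06   0.001]
390 190 [-0.047  0.061  0.006]
390 194 [-0.047  0.065  0.006]
390 198 [-0.047  0.068  0.006]
390 202 [-0.048  0.073  0.001]
390 206 [-0.049  0.076  0.001]
390 210 [-0.049  0.079  0.001]
390 214 [-0.047  0.08   0.01 ]
390 218 [-0.043  0.077  0.026]
390 222 [-0.04   0.074  0.04 ]
390 226 [-0.036  0.07   0.057]
390 230 [-0.034  0.068  0.068]
390 234 [-0.032  0.066  0.077]
390 238 [-0.027  0.059  0.098]
390 242 [-0.027  0.06   0.1  ]
390 246 [-0.027  0.063  0.099]
390 250 [-0.027  0.065  0.099]
390 254 [-0.042  0.097  0.043]
```

Run:
```python
import numpy as np
p=np.array([.0779,.0873])
for th in [16,23,30,37,44,50,56,61,66,71]:
    t=np.radians(th);s=.088-.005*th/70
    e=max(.010,.005*np.tan(t))+.071; C=np.array([e-s*np.sin(t)+.004*np.cos(t), s*np.cos(t)+.004*np.sin(t)])
    q=np.array([C[0]+.011,C[1]])
    print(th,"tcp lane y %.4f z %.4f"%tuple(q), "shares x %.4f z %.4f"%(-(q-p)[0]/.8,-(q-p)[1]/.8)); p=q
```

```text
16 tcp lane y 0.0719 z 0.0846 shares x 0.0075 z 0.0034
23 tcp lane y 0.0619 z 0.0811 shares x 0.0125 z 0.0044
30 tcp lane y 0.0525 z 0.0764 shares x 0.0118 z 0.0059
37 tcp lane y 0.0438 z 0.0706 shares x 0.0109 z 0.0072
44 tcp lane y 0.0359 z 0.0638 shares x 0.0099 z 0.0084
50 tcp lane y 0.0299 z 0.0573 shares x 0.0075 z 0.0081
56 tcp lane y 0.0246 z 0.0503 shares x 0.0066 z 0.0088
61 tcp lane y 0.0208 z 0.0440 shares x 0.0048 z 0.0078
66 tcp lane y 0.0188 z 0.0375 shares x 0.0025 z 0.0081
71 tcp lane y 0.0194 z 0.0308 shares x -0.0008 z 0.0084
```

move_arm:
  increments:
    - [0.0075,0,0.0034,0,0,0]
    - [0.0125,0,0.0044,0,0,0]
    - [0.0118,0,0.0059,0,0,0]
    - [0.0109,0,0.0072,0,0,0]
    - [0.0099,0,0.0084,0,0,0]
    - [0,0,0,0,0,0]

```text
t: 4.78
tool_pos: [0.4889, 0.092, 0.0633]
ee_rot: [3.14, -0.001, -1.623]
force: [-1.0, 1.9, 1.2]
finger_gap: -0.0005
```

Run:
```python
from h import *
np.set_printoptions(precision=3,suppress=True)
st()
p,d,L=wcloud();cv2.imwrite('pics/wrist4.png',p[:,:,::-1])
for u in (250,390):
  for v in range(182,282,5): print(u,v,L[v,u])
```

```text
t 4.78 pos [0.489 0.092 0.063] rot [ 3.14  -0.001 -1.623] lane [0.005 0.035] F [-1.   1.9  1.2] gap -0.0005 j [ 0.59 -0.19 -0.44 -0.   -1.32 -0.64]
250 182 [0.056 0.007 0.001]
250 187 [0.056 0.01  0.002]
250 192 [0.056 0.014 0.001]
250 197 [0.057 0.018 0.   ]
250 202 [0.057 0.022 0.001]
250 207 [0.057 0.026 0.001]
250 212 [0.058 0.029 0.001]
250 217 [0.058 0.033 0.001]
250 222 [0.058 0.037 0.   ]
250 227 [0.04  0.01  0.073]
250 232 [0.039 0.012 0.076]
250 237 [0.04  0.015 0.075]
250 242 [0.042 0.021 0.069]
250 247 [0.044 0.026 0.063]
250 252 [0.046 0.034 0.054]
250 257 [0.049 0.042 0.046]
250 262 [0.052 0.05  0.037]
250 267 [0.053 0.057 0.032]
250 272 [0.053 0.059 0.034]
250 277 [0.053 0.062 0.037]
390 182 [-0.042  0.007  0.   ]
390 187 [-0.042  0.011  0.001]
390 192 [-0.043  0.015  0.   ]
390 197 [-0.042  0.018  0.002]
390 202 [-0.043  0.022  0.   ]
390 207 [-0.043  0.026  0.002]
390 212 [-0.043  0.029  0.001]
390 217 [-0.044  0.034  0.001]
390 222 [-0.044  0.037  0.002]
390 227 [-0.027  0.011  0.072]
390 232 [-0.027  0.013  0.074]
390 237 [-0.027  0.015  0.076]
390 242 [-0.028  0.019  0.073]
390 247 [-0.029  0.024  0.068]
390 252 [-0.031  0.03   0.061]
390 257 [-0.034  0.039  0.052]
390 262 [-0.036  0.047  0.043]
390 267 [-0.039  0.055  0.035]
390 272 [-0.039  0.06   0.034]
390 277 [-0.039  0.063  0.035]
```

View pics/wrist4.png

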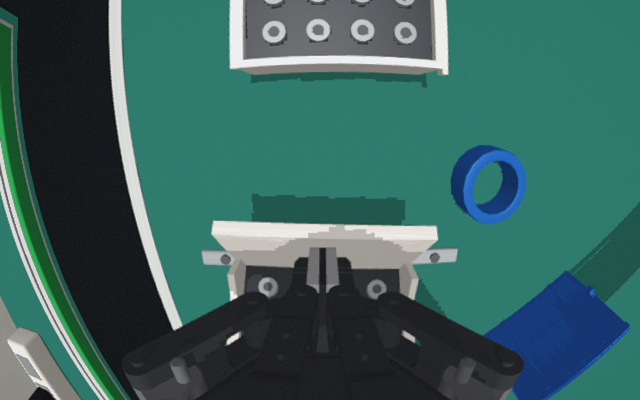

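move_arm:
  increments:
    - [0.0075,0,0.0081,0,0,0]
    - [0.0066,0,0.0088,0,0,0]
    - [0.0048,0,0.0078,0,0,0]
    - [0.0025,0,0.008,0,0,0]
    - [0,0,0,0,0,0]

```text
t: 5.45
tool_pos: [0.4881, 0.0755, 0.0373]
ee_rot: [3.141, -0.001, -1.623]
force: [-0.1, 0.2, 0.8]
finger_gap: -0.0001
```

Run:
```python
from h import *
np.set_printoptions(precision=3,suppress=True)
st()
p,d,L=wcloud();cv2.imwrite('pics/wrist5.png',p[:,:,::-1])
for u in (250,390):
  for v in range(202,282,5): print(u,v,L[v,u])
p,d=capture('scene');cv2.imwrite('pics/scene5.png',cv2.resize(p[140:300,230:486,::-1],(768,480)))
```

```text
t 5.45 pos [0.488 0.075 0.037] rot [ 3.141 -0.001 -1.623] lane [0.005 0.019] F [-0.1  0.2  0.8] gap -0.0001 j [ 0.56 -0.18 -0.48 -0.   -1.27 -0.61]
250 202 [ 0.05  -0.003  0.001]
250 207 [ 0.051 -0.     0.002]
250 212 [ 0.041 -0.012  0.042]
250 217 [ 0.04  -0.01   0.045]
250 222 [ 0.04  -0.008  0.046]
250 227 [ 0.041 -0.005  0.045]
250 232 [ 0.041 -0.002  0.044]
250 237 [0.042 0.002 0.042]
250 242 [0.042 0.005 0.041]
250 247 [0.043 0.009 0.039]
250 252 [0.044 0.013 0.036]
250 257 [0.045 0.017 0.035]
250 262 [0.045 0.021 0.034]
250 267 [0.047 0.026 0.031]
250 272 [0.047 0.03  0.029]
250 277 [0.048 0.035 0.027]
390 202 [-0.037 -0.003  0.001]
390 207 [-0.037  0.     0.001]
390 212 [-0.028 -0.011  0.041]
390 217 [-0.027 -0.01   0.044]
390 222 [-0.027 -0.008  0.047]
390 227 [-0.027 -0.005  0.045]
390 232 [-0.028 -0.001  0.043]
390 237 [-0.029  0.002  0.042]
390 242 [-0.029  0.006  0.04 ]
390 247 [-0.03   0.009  0.039]
390 252 [-0.031  0.013  0.037]
390 257 [-0.031  0.017  0.035]
390 262 [-0.032  0.021  0.033]
390 267 [-0.033  0.025  0.031]
390 272 [-0.034  0.03   0.029]
390 277 [-0.035  0.035  0.027]
```

View pics/scene5.png

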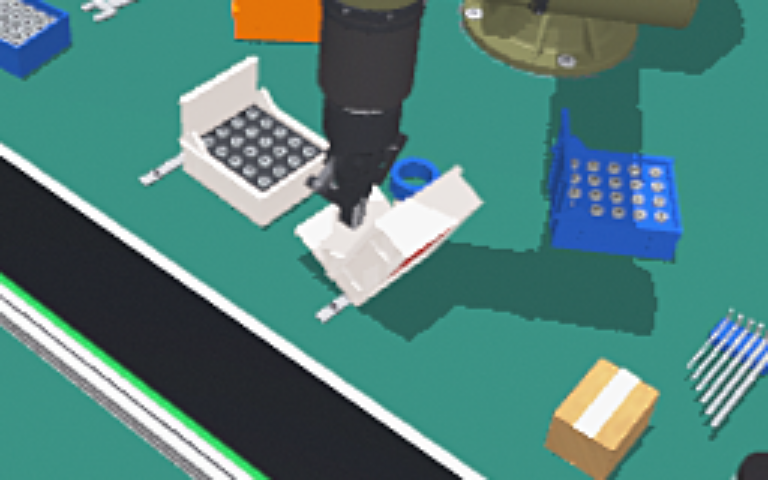

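The left crate is at about 66°, and red already shows on its underside at crop (420,250). I'll go a little further to 70° and look again.

move_arm:
  increments:
    - [-0.0005,0,0.007,0,0,0]
    - [0,0,0,0,0,0]
    - [0,0,0,0,0,0]

```text
t: 5.92
tool_pos: [0.4885, 0.0764, 0.0324]
ee_rot: [3.142, 0.0, -1.622]
force: [-0.3, 1.4, -0.3]
finger_gap: -0.0002
```

Run:
```python
from h import *
np.set_printoptions(precision=3,suppress=True)
st()
p,d,L=wcloud()
for u in (250,390):
  a=L[230:275,u];s=np.polyfit(a[:,1],a[:,2],1);print("tilt",90-np.degrees(np.arctan(s[0])))
p,d=capture('scene');cv2.imwrite('pics/scene6.png',cv2.resize(p[180:260,320:448,::-1],(768,480)))
r=p.astype(int);m=(r[...,0]>120)&(r[...,1]<70)&(r[...,2]<70);ys,xs=np.nonzero(m[180:260,320:420]);print(len(ys),xs.mean()+320,ys.mean()+180)
```

```text
t 5.92 pos [0.488 0.076 0.032] rot [ 3.142  0.    -1.622] lane [0.005 0.02 ] F [-0.3  1.4 -0.3] gap -0.0002 j [ 0.56 -0.18 -0.49 -0.   -1.26 -0.62]
tilt 111.25230501181562
tilt 110.74428805791783
35 367.9142857142857 222.5142857142857
```

View pics/scene6.png

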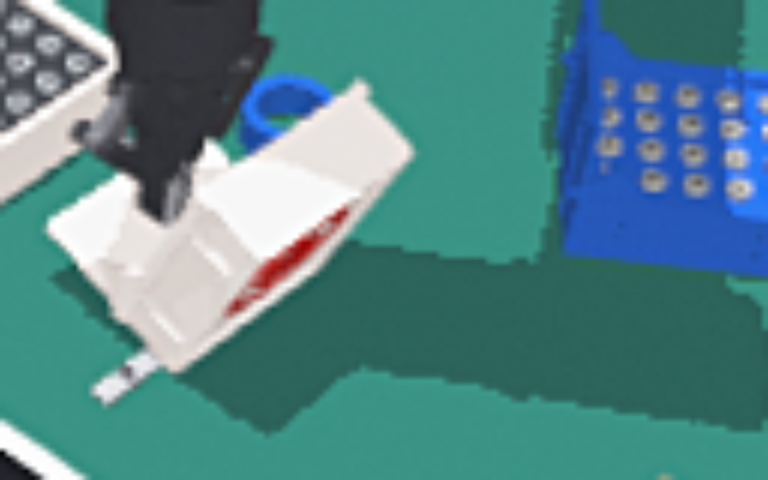

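The enlarged crop shows the red ring and dot on the left crate's underside, at crop (280,265). The measured tilt is 69°. Now I'll lower it along the same path.

move_arm:
  increments:
    - [0.0005,0,-0.007,0,0,0]
    - [-0.0025,0,-0.008,0,0,0]
    - [-0.0048,0,-0.0078,0,0,0]
    - [-0.0066,0,-0.0088,0,0,0]
    - [-0.0075,0,-0.0081,0,0,0]
    - [-0.0099,0,-0.0084,0,0,0]
    - [-0.0109,0,-0.0072,0,0,0]
    - [-0.0118,0,-0.0059,0,0,0]
    - [-0.0125,0,-0.0044,0,0,0]
    - [-0.0075,0,-0.0034,0,0,0]

```text
t: 7.28
tool_pos: [0.4913, 0.1356, 0.0875]
ee_rot: [3.141, -0.0, -1.622]
force: [0.4, 2.8, -1.6]
finger_gap: 0.0001
```

move_arm:
  increments:
    - [-0.008,0,0,0,0,0]
    - [-0.01,0,0,0,0,0]
    - [-0.01,0,0,0,0,0]
    - [-0.01,0,0,0,0,0]
    - [0,0,0,0,0,0]

```text
t: 7.9
tool_pos: [0.493, 0.1656, 0.0876]
ee_rot: [3.141, -0.0, -1.622]
force: [0.4, -0.8, -0.3]
finger_gap: -0.0002
```

Run:
```python
from h import *
np.set_printoptions(precision=3,suppress=True)
st()
p,d,L=wcloud();cv2.imwrite('pics/wrist7.png',p[:,:,::-1])
for u in (250,390):
  for v in range(190,282,4): print(u,v,L[v,u])
```

```text
t 7.9 pos [0.493 0.166 0.088] rot [ 3.141 -0.001 -1.622] lane [0.006 0.109] F [ 0.4 -0.8 -0.3] gap -0.0002 j [ 0.71 -0.14 -0.36  0.   -1.36 -0.76]
250 190 [0.044 0.072 0.078]
250 194 [0.043 0.072 0.084]
250 198 [0.038 0.069 0.101]
250 202 [0.038 0.07  0.102]
250 206 [0.039 0.072 0.101]
250 210 [0.039 0.074 0.101]
250 214 [0.055 0.099 0.039]
250 218 [0.055 0.103 0.038]
250 222 [0.055 0.105 0.039]
250 226 [0.055 0.108 0.039]
250 230 [0.055 0.111 0.04 ]
250 234 [0.056 0.115 0.038]
250 238 [0.056 0.117 0.039]
250 242 [0.057 0.121 0.039]
250 246 [0.056 0.123 0.041]
250 250 [0.056 0.125 0.042]
250 254 [0.057 0.128 0.042]
250 258 [0.057 0.131 0.043]
250 262 [0.057 0.133 0.045]
250 266 [0.056 0.136 0.046]
250 270 [0.057 0.14  0.045]
250 274 [0.058 0.144 0.045]
250 278 [0.058 0.146 0.046]
390 190 [-0.029  0.071  0.08 ]
390 194 [-0.025  0.068  0.097]
390 198 [-0.025  0.069  0.101]
390 202 [-0.024  0.07   0.102]
390 206 [-0.025  0.072  0.101]
390 210 [-0.025  0.074  0.101]
390 214 [-0.04   0.1    0.038]
390 218 [-0.04   0.102  0.039]
390 222 [-0.04   0.105  0.039]
390 226 [-0.041  0.109  0.038]
390 230 [-0.041  0.111  0.039]
390 234 [-0.041  0.114  0.04 ]
390 238 [-0.041  0.117  0.039]
390 242 [-0.042  0.121  0.038]
390 246 [-0.042  0.124  0.038]
390 250 [-0.042  0.127  0.039]
390 254 [-0.042  0.13   0.039]
390 258 [-0.043  0.134  0.038]
390 262 [-0.043  0.137  0.038]
390 266 [-0.043  0.14   0.039]
390 270 [-0.044  0.143  0.039]
390 274 [-0.044  0.146  0.04 ]
390 278 [-0.044  0.15   0.04 ]
```

View pics/wrist7.png

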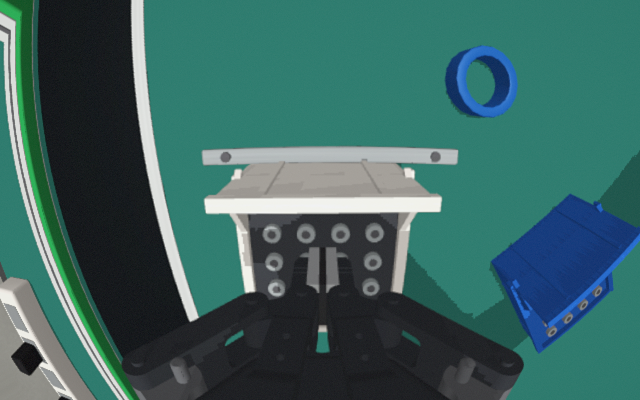

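move_arm:
  increments:
    - [0,0,-0.04,0,0,0]
    - [0,0,-0.04,0,0,0]
    - [0.058,0.0018,0,0,0,0]
    - [0.058,0.0018,0,0,0,0]
    - [0.058,0.0018,0,0,0,0]
    - [0.058,0.0018,0,0,0,0]
    - [0.058,0.0018,0,0,0,0]
    - [0.058,0.0018,0,0,0,0]
    - [0,0,0,0,0,0]

```text
t: 9.07
tool_pos: [0.4694, -0.115, 0.1518]
ee_rot: [3.141, -0.001, -1.627]
force: [0.0, 0.6, -0.2]
finger_gap: -0.0002
```

Run:
```python
from h import *
np.set_printoptions(precision=3,suppress=True)
st()
p,d,L=wcloud();cv2.imwrite('pics/wrist8.png',p[:,:,::-1])
m=(L[...,2]>.09)&(L[...,2]<.11)&(L[...,1]<-.15)&(abs(L[...,0])<.1)&(L[...,1]>-.23);q=L[m];print(len(q),q.min(0),q.max(0),np.median(q,0))
```

```text
t 9.07 pos [ 0.469 -0.115  0.152] rot [ 3.142 -0.001 -1.627] lane [-0.004 -0.172] F [ 0.   0.6 -0.2] gap -0.0002 j [ 0.18 -0.27 -0.35  0.   -1.5  -0.23]
2067 [-0.058 -0.197  0.091] [ 0.052 -0.187  0.104] [-0.002 -0.193  0.101]
```

View pics/wrist8.png

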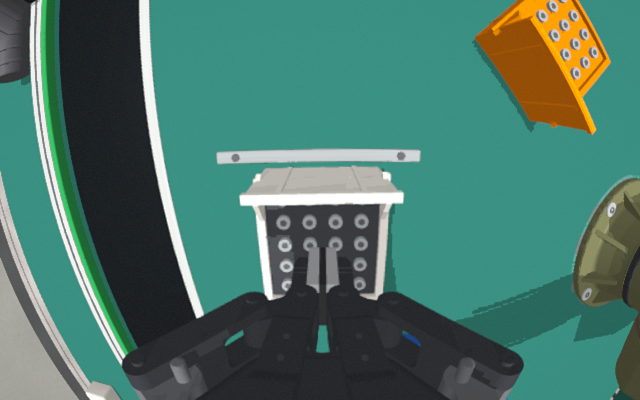

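Run:
```python
import numpy as np
p=np.array([-.172,.088])
for th in [0,7,14,21,28,35,42,48,54,60,65,69]:
    t=np.radians(th);s=.088-.005*th/70
    e=max(.0045,.005*np.tan(t))-.199; C=np.array([e-s*np.sin(t)+.004*np.cos(t), s*np.cos(t)+.004*np.sin(t)])
    q=np.array([C[0]+.011,C[1]])
    print(th,"tcp lane y %.4f z %.4f"%tuple(q), "shares x %.4f z %.4f"%(-(q-p)[0]/.8,-(q-p)[1]/.8)); p=q
```

```text
0 tcp lane y -0.1795 z 0.0880 shares x 0.0094 z -0.0000
7 tcp lane y -0.1902 z 0.0873 shares x 0.0134 z 0.0008
14 tcp lane y -0.2007 z 0.0854 shares x 0.0131 z 0.0024
21 tcp lane y -0.2108 z 0.0822 shares x 0.0126 z 0.0040
28 tcp lane y -0.2203 z 0.0778 shares x 0.0120 z 0.0055
35 tcp lane y -0.2293 z 0.0723 shares x 0.0112 z 0.0068
42 tcp lane y -0.2374 z 0.0658 shares x 0.0102 z 0.0081
48 tcp lane y -0.2426 z 0.0596 shares x 0.0065 z 0.0079
54 tcp lane y -0.2468 z 0.0527 shares x 0.0053 z 0.0086
60 tcp lane y -0.2498 z 0.0453 shares x 0.0037 z 0.0092
65 tcp lane y -0.2511 z 0.0389 shares x 0.0016 z 0.0081
69 tcp lane y -0.2511 z 0.0335 shares x -0.0000 z 0.0067
```

move_arm:
  increments:
    - [0,0,0.04,0,0,0]
    - [0,0,0.04,0,0,0]
    - [0,0,0,0,0,0]

```text
t: 9.5
tool_pos: [0.4686, -0.1116, 0.0854]
ee_rot: [3.137, -0.0, -1.621]
force: [0.2, -0.7, 0.3]
finger_gap: 0.0001
```

move_arm:
  increments:
    - [0.0047,0,0,0,0,0]
    - [0.0047,0,0,0,0,0]
    - [0.0134,0,0.0008,0,0,0]
    - [0.0131,0,0.0024,0,0,0]
    - [0.0126,0,0.004,0,0,0]
    - [0.012,0,0.0055,0,0,0]
    - [0.0112,0,0.0068,0,0,0]
    - [0.0102,0,0.0081,0,0,0]
    - [0,0,0,0,0,0]

```text
t: 10.62
tool_pos: [0.466, -0.1782, 0.0646]
ee_rot: [3.14, 0.0, -1.623]
force: [-0.5, 0.8, 0.7]
finger_gap: -0.0002
```

```bash
cat > tilt.py <<'E'
from h import *
np.set_printoptions(precision=3,suppress=True)
st()
p,d,L=wcloud();cv2.imwrite('pics/wrist_tilt.png',p[:,:,::-1])
for u in (255,385):
  for v in range(200,285,7): print(u,v,L[v,u])
p,d=capture('scene');cv2.imwrite('pics/scene_tilt.png',cv2.resize(p[130:250,250:442,::-1],(768,480)))
E
python3 tilt.py
```

```text
t 10.62 pos [ 0.466 -0.178  0.065] rot [ 3.14   0.    -1.623] lane [-0.004 -0.236] F [-0.5  0.8  0.7] gap -0.0002 j [ 0.04 -0.19 -0.44 -0.   -1.32 -0.09]
255 200 [ 0.044 -0.25  -0.   ]
255 207 [ 0.044 -0.245  0.001]
255 214 [ 0.045 -0.239  0.   ]
255 221 [ 0.045 -0.234  0.001]
255 228 [ 0.028 -0.26   0.074]
255 235 [ 0.027 -0.258  0.078]
255 242 [ 0.029 -0.253  0.075]
255 249 [ 0.032 -0.244  0.065]
255 256 [ 0.035 -0.233  0.052]
255 263 [ 0.039 -0.22   0.037]
255 270 [ 0.041 -0.212  0.034]
255 277 [ 0.041 -0.208  0.036]
255 284 [ 0.04  -0.205  0.04 ]
385 200 [-0.049 -0.25   0.001]
385 207 [-0.049 -0.245  0.001]
385 214 [-0.05  -0.239  0.   ]
385 221 [-0.05  -0.234  0.001]
385 228 [-0.034 -0.26   0.075]
385 235 [-0.034 -0.258  0.077]
385 242 [-0.035 -0.252  0.073]
385 249 [-0.038 -0.242  0.062]
385 256 [-0.041 -0.231  0.049]
385 263 [-0.045 -0.218  0.035]
385 270 [-0.046 -0.212  0.034]
385 277 [-0.045 -0.208  0.037]
385 284 [-0.045 -0.205  0.041]
```

View pics/scene_tilt.png

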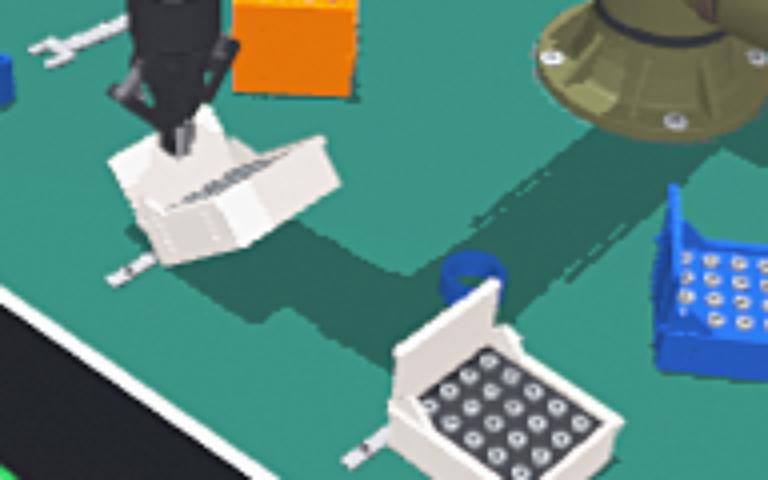

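move_arm:
  increments:
    - [0.0065,0,0.0079,0,0,0]
    - [0.0053,0,0.0086,0,0,0]
    - [0.0037,0,0.0092,0,0,0]
    - [0.0016,0,0.0081,0,0,0]
    - [0,0,0.0067,0,0,0]
    - [0,0,0,0,0,0]
    - [0,0,0,0,0,0]

```text
t: 11.6
tool_pos: [0.4659, -0.1912, 0.0332]
ee_rot: [3.141, 0.0, -1.622]
force: [-0.3, 0.3, 0.9]
finger_gap: 0.0
```

```bash
python3 tilt.py
```

```text
t 11.6 pos [ 0.466 -0.191  0.033] rot [ 3.141  0.    -1.622] lane [-0.004 -0.249] F [-0.3  0.3  0.9] gap 0.0 j [ 0.01 -0.15 -0.46 -0.   -1.26 -0.06]
255 200 [ 0.037 -0.273  0.001]
255 207 [ 0.028 -0.283  0.041]
255 214 [ 0.028 -0.28   0.043]
255 221 [ 0.029 -0.276  0.041]
255 228 [ 0.029 -0.272  0.041]
255 235 [ 0.03  -0.267  0.038]
255 242 [ 0.031 -0.262  0.036]
255 249 [ 0.032 -0.257  0.034]
255 256 [ 0.033 -0.252  0.033]
255 263 [ 0.034 -0.246  0.029]
255 270 [ 0.035 -0.24   0.027]
255 277 [ 0.036 -0.234  0.025]
255 284 [ 0.037 -0.227  0.022]
385 200 [-0.041 -0.273  0.001]
385 207 [-0.033 -0.283  0.042]
385 214 [-0.033 -0.28   0.043]
385 221 [-0.033 -0.277  0.043]
385 228 [-0.034 -0.272  0.04 ]
385 235 [-0.035 -0.267  0.039]
385 242 [-0.035 -0.263  0.037]
385 249 [-0.036 -0.257  0.033]
385 256 [-0.037 -0.252  0.032]
385 263 [-0.038 -0.245  0.028]
385 270 [-0.039 -0.24   0.027]
385 277 [-0.04  -0.234  0.025]
385 284 [-0.041 -0.227  0.021]
```

View pics/scene_tilt.png

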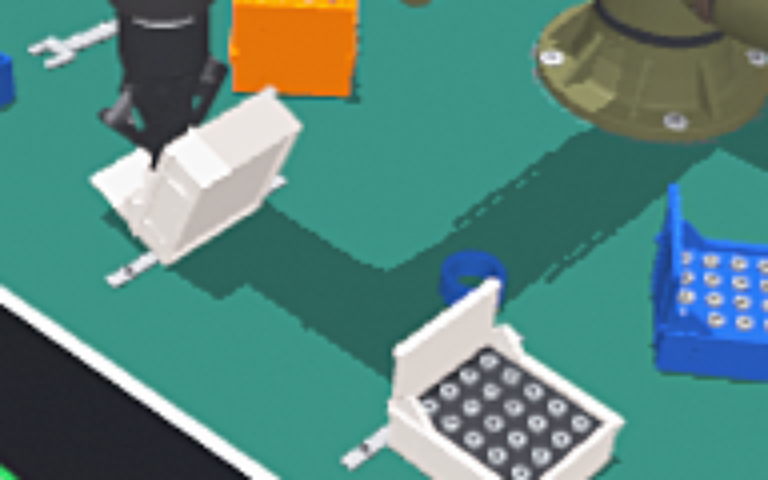

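The right crate is tipped to about 69° and its underside, at crop (235,190), is blank. The left one is therefore confirmed as stamped. Lowering.

move_arm:
  increments:
    - [0,0,-0.0067,0,0,0]
    - [-0.0016,0,-0.0081,0,0,0]
    - [-0.0037,0,-0.0092,0,0,0]
    - [-0.0053,0,-0.0086,0,0,0]
    - [-0.0065,0,-0.0079,0,0,0]
    - [-0.0102,0,-0.0081,0,0,0]
    - [-0.0112,0,-0.0068,0,0,0]
    - [-0.012,0,-0.0055,0,0,0]
    - [-0.0126,0,-0.004,0,0,0]
    - [-0.0131,0,-0.0024,0,0,0]

```text
t: 12.95
tool_pos: [0.4691, -0.1297, 0.0869]
ee_rot: [3.141, 0.0, -1.622]
force: [-0.2, 2.0, -1.6]
finger_gap: 0.0
```

move_arm:
  increments:
    - [-0.0125,0,-0.0008,0,0,0]
    - [-0.01,0,0,0,0,0]
    - [-0.01,0,0,0,0,0]
    - [-0.01,0,0,0,0,0]
    - [0,0,-0.04,0,0,0]
    - [0,0,-0.06,0,0,0]
    - [0,0,-0.06,0,0,0]
    - [0,0,0,0,0,0]

```text
t: 13.95
tool_pos: [0.4726, -0.0967, 0.2204]
ee_rot: [-3.134, 0.0, -1.623]
force: [-0.3, -0.0, -0.1]
finger_gap: -0.0004
```

Run:
```python
from h import *
np.set_printoptions(precision=4,suppress=True)
st()
p,d,L=wcloud();cv2.imwrite('pics/wrist9.png',p[:,:,::-1])
p,d=capture('top');cv2.imwrite('pics/crop9.png',cv2.resize(p[75:235,195:375,::-1],(720,640)[:2] if 0 else (675,600)))
cv2.imwrite('pics/top9.png',p[:,:,::-1]);np.savez('pics/top9.npz',p=p,d=d)
```

```text
t 13.95 pos [ 0.4726 -0.0967  0.2204] rot [-3.1339  0.0002 -1.6225] lane [-0.0017 -0.154 ] F [-0.3 -0.  -0.1] gap -0.0004 j [ 0.22 -0.29 -0.23  0.   -1.62 -0.27]
```

View pics/crop9.png

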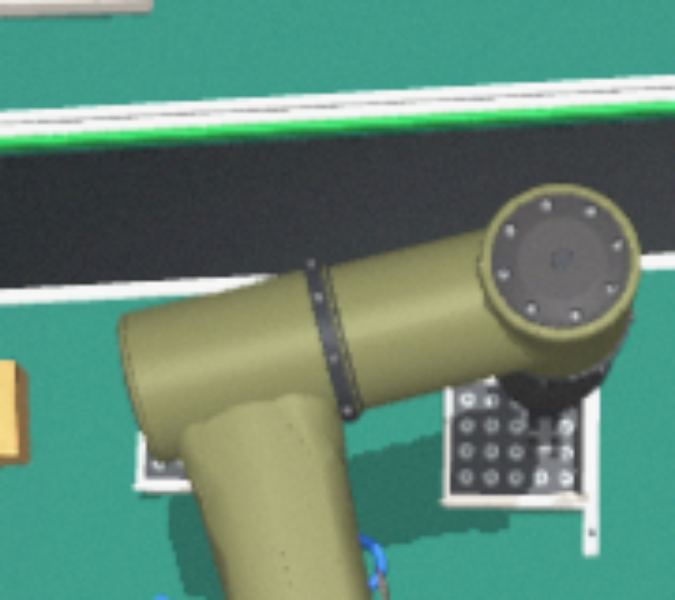

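View pics/wrist9.png

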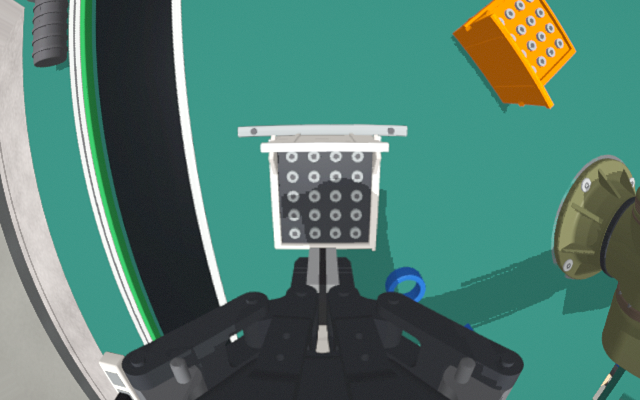

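Run:
```python
from h import *
np.set_printoptions(precision=3,suppress=True)
z=np.load("pics/top0.npz");W=cloud("top",z["d"]);p=z["p"]
Q=W[225:295,200:270].reshape(-1,3);q=Q[Q[:,2]>.015];print("blue",q.min(0),q.max(0))
hi=q[q[:,2]>.06];print("blue panel",hi.min(0),hi.max(0))
for y0 in np.arange(.1,.3,.04):
    k=q[abs(q[:,1]-y0-.02)<.02]; 
    if len(k):print(round(y0,2),"max x",k[:,0].max(), "max x z>.06",k[k[:,2]>.06][:,0].max() if (k[:,2]>.06).any() else None)
# rail section
for u in (200,250,300,400):
    for v in range(92,160,1):
        c=p[v,u].astype(int)
        print(u,v,c,W[v,u]) if (v<130 and (c[1]>c[0]+25 or c.min()>120) and v>94) else None
```

```text
blue [ 0.172 -0.049  0.015] [0.338 0.328 1.682]
blue panel [ 0.172 -0.049  0.06 ] [0.338 0.239 1.682]
0.14 max x 0.27413180453619157 max x z>.06 0.27413180453619157
0.18 max x 0.32849710754952405 max x z>.06 0.32849710754952405
0.22 max x 0.33841613192093406 max x z>.06 0.33841613192093406
0.26 max x 0.315524666278255 max x z>.06 None
200 95 [ 61 154 137] [0.839 0.374 0.003]
200 96 [ 64 154 136] [ 0.838  0.375 -0.004]
200 97 [ 64 153 138] [ 0.835  0.376 -0.008]
200 98 [ 62 153 136] [0.828 0.374 0.002]
200 99 [ 63 155 138] [0.825 0.374 0.001]
200 100 [ 64 156 139] [ 0.823  0.375 -0.004]
200 101 [ 62 156 138] [ 0.819  0.375 -0.003]
200 102 [ 64 156 140] [0.812 0.373 0.005]
200 103 [ 63 154 137] [ 0.811  0.374 -0.002]
200 104 [174 219 210] [0.797 0.367 0.025]
200 105 [245 246 246] [0.793 0.367 0.026]
200 106 [247 247 246] [0.789 0.367 0.028]
200 107 [203 205 202] [0.787 0.368 0.022]
200 108 [244 245 244] [0.784 0.368 0.022]
200 109 [247 247 247] [0.782 0.369 0.017]
200 110 [233 239 234] [0.776 0.367 0.024]
200 111 [130 226 148] [0.773 0.368 0.022]
200 112 [ 62 230 112] [0.768 0.367 0.02
[... 1393 characters left out ...]
27]
300 106 [ 98 234 142] [0.78  0.022 0.021]
300 107 [ 68 232 117] [0.775 0.022 0.027]
300 108 [ 46 167  80] [0.775 0.023 0.017]
300 109 [ 39 109  73] [0.775 0.023 0.005]
300 110 [38 81 69] [ 0.774  0.024 -0.001]
400 95 [247 247 247] [ 0.807 -0.323  0.026]
400 96 [213 214 213] [ 0.804 -0.323  0.026]
400 97 [234 235 235] [ 0.799 -0.323  0.028]
400 98 [247 247 247] [ 0.797 -0.323  0.025]
400 99 [246 246 246] [ 0.792 -0.322  0.028]
400 100 [173 237 187] [ 0.79  -0.323  0.023]
400 101 [ 68 231 116] [ 0.786 -0.322  0.026]
400 102 [ 52 190  91] [ 0.781 -0.322  0.029]
400 103 [ 36 127  64] [ 0.783 -0.324  0.014]
400 104 [ 43 108  88] [ 0.786 -0.327 -0.006]
400 105 [40 71 65] [ 0.779 -0.325  0.005]
```

move_arm:
  increments:
    - [-0.0614,0.0175,0,0,0,0]
    - [-0.0614,0.0175,0,0,0,0]
    - [-0.0614,0.0175,0,0,0,0]
    - [-0.0614,0.0175,0,0,0,0]
    - [-0.0614,0.0175,0,0,0,0]
    - [-0.0614,0.0175,0,0,0,0]
    - [0,0,0,0,0,0]
  hand: 0.5

```text
t: 14.92
tool_pos: [0.4007, 0.2042, 0.2135]
ee_rot: [3.139, -0.002, -1.618]
force: [-0.3, -1.0, 0.3]
finger_gap: 0.0427
```

move_arm:
  increments:
    - [0,0,0,0,0,0.1058]
    - [0,0,0,0,0,0.1058]
    - [0,0,0,0,0,0.1058]
    - [0,0,0,0,0,0.1058]
    - [0,0,0,0,0,0.1058]
    - [0,0,0,0,0,0.1058]
    - [0,0,0,0,0,0.1058]
    - [0,0,0,0,0,0.1058]
    - [0,0,0,0,0,0.1058]
    - [0,0,0,0,0,0]

```text
t: 16.18
tool_pos: [0.4021, 0.2012, 0.2146]
ee_rot: [-3.14, -0.001, -3.117]
force: [0.2, -0.7, 0.8]
finger_gap: 0.043
```

Run:
```python
from h import *
np.set_printoptions(precision=3,suppress=True)
st()
p,d,L=wcloud();cv2.imwrite('pics/wrist10.png',p[:,:,::-1])
m=(L[...,2]>.03)&(L[...,2]<.06)&(L[...,1]>.065)&(L[...,1]<.21)&(L[...,0]>-.08)&(L[...,0]<.08)
for lo in np.arange(.07,.2,.02):
  q=L[m&(abs(L[...,1]-lo-.01)<.01)];print(round(lo,2),len(q),q[:,0].min() if len(q) else 0,q[:,0].max() if len(q) else 0)
q=L[m];print(q.min(0),q.max(0))
m=(L[...,2]>.09)&(L[...,2]<.11)&(abs(L[...,1]-.073)<.02);q=L[m];print("panel",q.min(0),q.max(0))
```

```text
t 16.18 pos [0.402 0.201 0.215] rot [-3.14  -0.001 -3.117] lane [-0.087  0.14 ] F [ 0.2 -0.7  0.8] gap 0.043 j [ 0.92 -0.37 -0.31 -0.   -1.64 -2.46]
0.07 709 -0.05300510603748092 0.013136490267526028
0.09 1225 -0.053313858171094464 0.06306332989766178
0.11 1564 -0.053745839947214644 0.06320605927608376
0.13 1545 -0.05323478382601576 0.06439916235392164
0.15 1540 -0.05347170370254441 0.0638398594229455
0.17 1521 -0.054105384265166166 0.06335947775025481
0.19 496 -0.05402349444554172 0.0625080244867332
[-0.054  0.067  0.031] [0.064 0.199 0.06 ]
panel [-0.239  0.068  0.09 ] [-0.001  0.093  0.103]
```

View pics/wrist10.png

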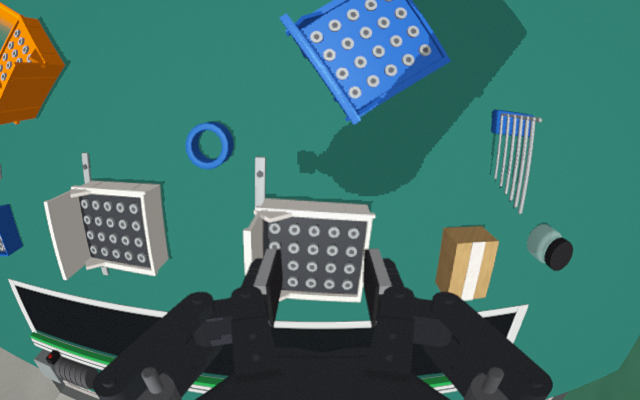

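move_arm:
  increments:
    - [-0.0145,0.004,0.061,0,0,0]
    - [0,0,0.061,0,0,0]
    - [0,0,0.061,0,0,0]
    - [0,0,0.061,0,0,0]
    - [0,0,0.008,0,0,0]
    - [0,0,0,0,0,0]

```text
t: 16.98
tool_pos: [0.4144, 0.2056, 0.0154]
ee_rot: [-3.141, 0.001, -3.117]
force: [0.6, 0.9, 0.9]
finger_gap: 0.0426
```

Run:
```python
from h import *
st()
p,d=capture('wrist');cv2.imwrite('pics/wrist11.png',p[:,:,::-1])
```

```text
t 16.98 pos [0.4144 0.2056 0.0154] rot [-3.1414e+00  1.2000e-03 -3.1165e+00] lane [-0.075   0.1451] F [0.6 0.9 0.9] gap 0.0426 j [ 0.9  -0.26 -0.59  0.   -1.24 -2.45]
```

View pics/wrist11.png

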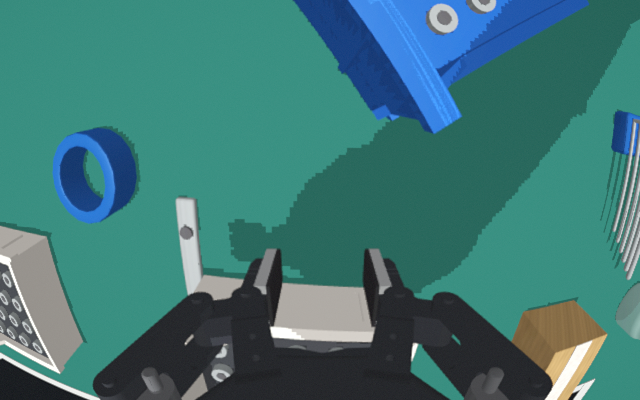

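move_arm:
  increments:
    - [-0.01,0,0,0,0,0]
    - [-0.01,0,0,0,0,0]
    - [-0.0125,0,0,0,0,0]
    - [-0.015,0,0,0,0,0]
    - [-0.015,0,0,0,0,0]
    - [-0.015,0,0,0,0,0]
    - [-0.015,0,0,0,0,0]
    - [-0.015,0,0,0,0,0]
    - [-0.015,0,0,0,0,0]
    - [0,0,0,0,0,0]

```text
t: 18.27
tool_pos: [0.5128, 0.2079, 0.0145]
ee_rot: [3.141, 0.001, -3.119]
force: [-1.1, -0.1, -0.2]
finger_gap: 0.0423
```

Run:
```python
from h import *
st()
p,d=capture('scene');cv2.imwrite('pics/scene12.png',cv2.resize(p[130:290,200:456,::-1],(768,480)))
```

```text
t 18.27 pos [0.5128 0.2079 0.0145] rot [ 3.1414e+00  7.0000e-04 -3.1186e+00] lane [0.0232 0.1523] F [-1.1 -0.1 -0.2] gap 0.0423 j [ 0.75  0.   -0.36  0.   -1.21 -2.3 ]
```

View pics/scene12.png

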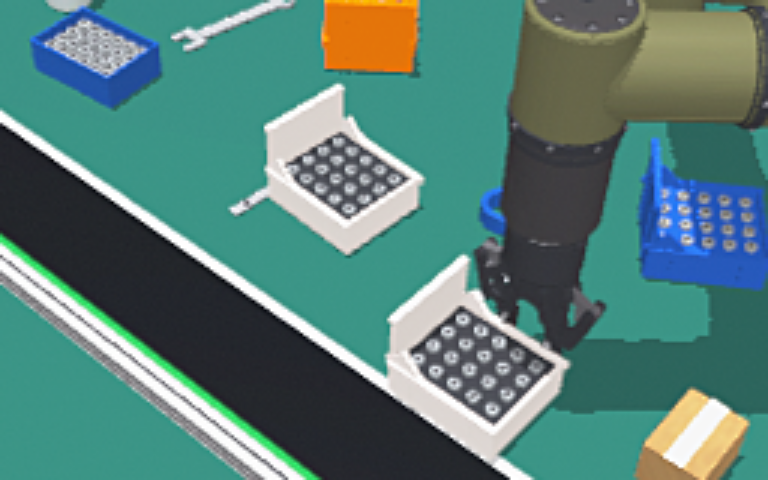

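move_arm:
  increments:
    - [-0.015,0,0,0,0,0]
    - [-0.018,0,0,0,0,0]
    - [-0.018,0,0,0,0,0]
    - [-0.018,0,0,0,0,0]
    - [-0.018,0,0,0,0,0]
    - [-0.018,0,0,0,0,0]
    - [-0.018,0,0,0,0,0]
    - [-0.018,0,0,0,0,0]
    - [-0.01,0,0,0,0,0]
    - [0,0,0,0,0,0]

```text
t: 19.58
tool_pos: [0.6334, 0.2105, 0.0137]
ee_rot: [-3.142, 0.001, -3.119]
force: [-0.4, -0.3, 0.6]
finger_gap: 0.0428
```

Run:
```python
from h import *
st()
p,d=capture('scene');cv2.imwrite('pics/scene13.png',cv2.resize(p[180:310,250:458,::-1],(768,480)))
```

```text
t 19.57 pos [0.6334 0.2105 0.0137] rot [-3.1416e+00  8.0000e-04 -3.1185e+00] lane [0.1436 0.1609] F [-0.4 -0.3  0.6] gap 0.0428 j [ 0.62  0.29 -0.03  0.   -1.24 -2.17]
```

View pics/scene13.png

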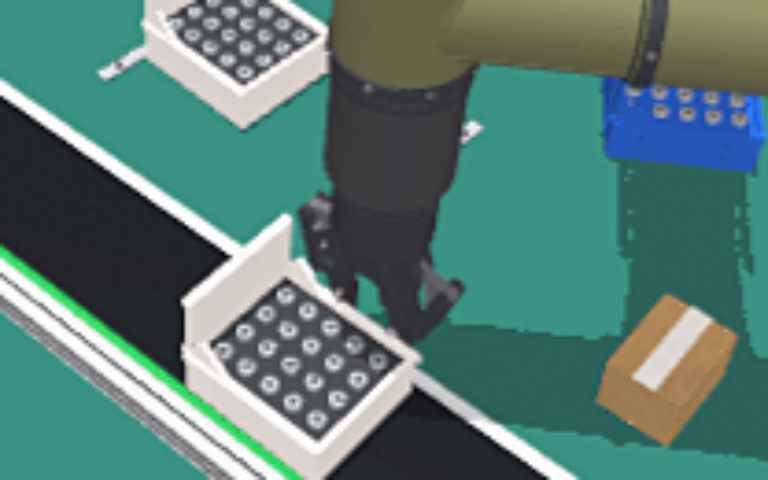

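Nearly at the rail. I'll go slowly and watch the force.

move_arm:
  increments:
    - [-0.005,0,0,0,0,0]
    - [-0.005,0,0,0,0,0]
    - [-0.004,0,0,0,0,0]
    - [0,0,0,0,0,0]

```text
t: 20.12
tool_pos: [0.644, 0.2109, 0.014]
ee_rot: [-3.142, 0.0, -3.118]
force: [-0.8, 0.3, 0.2]
finger_gap: 0.0428
```

move_arm:
  increments:
    - [-0.0025,0,0,0,0,0]
    - [-0.0025,0,0,0,0,0]
    - [0,0,0,0,0,0]

```text
t: 20.5
tool_pos: [0.6465, 0.2109, 0.0141]
ee_rot: [-3.141, -0.003, -3.118]
force: [-7.6, -1.3, 2.4]
finger_gap: 0.0424
```

move_arm:
  increments:
    - [-0.0025,0,0,0,0,0]
    - [0,0,0,0,0,0]

```text
t: 20.75
tool_pos: [0.6465, 0.2108, 0.0141]
ee_rot: [-3.14, -0.007, -3.117]
force: [-18.2, -1.3, 8.6]
finger_gap: 0.0428
```

Run:
```python
from h import *
st()
p,d=capture('scene');cv2.imwrite('pics/scene14.png',cv2.resize(p[200:300,250:410,::-1],(768,480),interpolation=cv2.INTER_CUBIC))
```

```text
t 20.75 pos [0.6465 0.2108 0.0141] rot [-3.1398 -0.007  -3.1175] lane [0.1566 0.1618] F [-18.2  -1.3   8.6] gap 0.0428 j [ 0.61  0.33  0.01 -0.   -1.26 -2.15]
```

View pics/scene14.png

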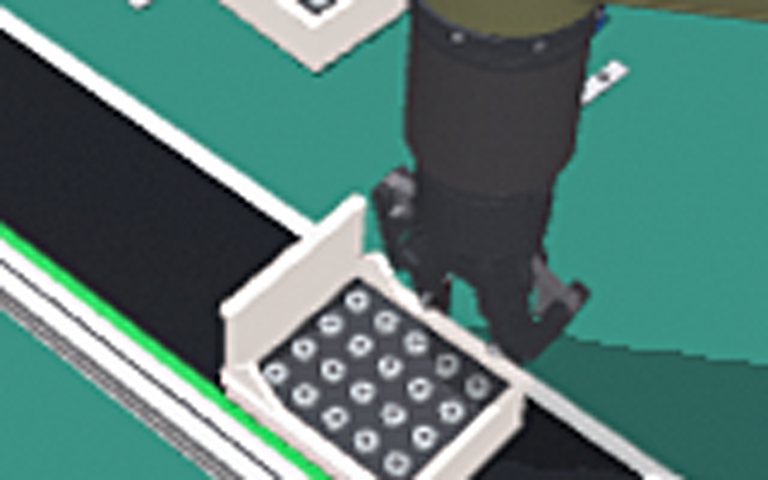

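move_arm:
  increments:
    - [0.0125,0,0,0,0,0]
    - [0.05,0,0,0,0,0]
    - [0.04,0,-0.02,0,0,0]
    - [0,0,-0.06,0,0,0]
    - [0,0,-0.07,0,0,0]
    - [0,0,-0.07,0,0,0]
    - [0.05,0,0,0,0,0]
    - [0.06,0,0,0,0,0]
    - [0.06,0,0,0,0,0]
    - [0,0,0,0,0,0]

```text
t: 22.05
tool_pos: [0.4304, 0.2062, 0.1917]
ee_rot: [3.138, 0.004, -3.116]
force: [0.1, -0.1, 0.1]
finger_gap: 0.0431
```

Run:
```python
from h import *
st()
p,d=capture('top');cv2.imwrite('pics/top15.png',p[:,:,::-1]);np.savez('pics/top15.npz',p=p,d=d)
p,d=capture('scene');cv2.imwrite('pics/scene15.png',p[:,:,::-1])
```

```text
t 22.05 pos [0.4304 0.2062 0.1917] rot [ 3.1382  0.0037 -3.1158] lane [-0.059   0.1465] F [ 0.1 -0.1  0.1] gap 0.0431 j [ 0.87 -0.3  -0.3   0.   -1.57 -2.42]
```

View pics/top15.png

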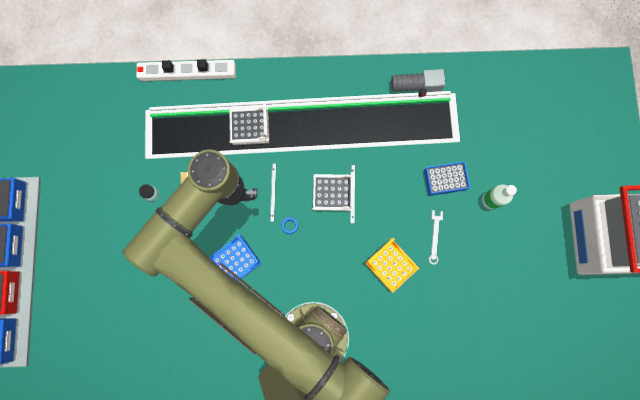

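View pics/scene15.png

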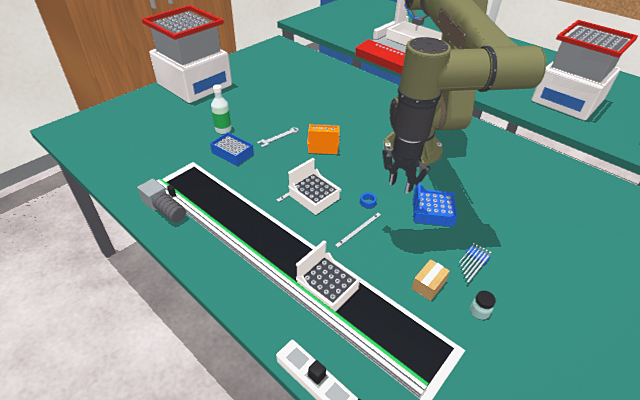

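Run:
```python
from h import *
np.set_printoptions(precision=4,suppress=True)
z=np.load('pics/top15.npz');p=z["p"];W=cloud("top",z["d"])
cv2.imwrite('pics/crop15.png',cv2.resize(p[90:215,220:370,::-1],(720,600),interpolation=cv2.INTER_CUBIC))
for n,(v0,v1,u0,u1) in (("belt",(95,150,222,275)),("bar",(165,220,308,358))):
    Q=W[v0:v1,u0:u1].reshape(-1,3);q=Q[(Q[:,2]>.031)&(Q[:,2]<.05)]
    r=cv2.minAreaRect((q[:,:2]*1000).astype(np.float32));print(n,r)
    h=Q[(Q[:,2]>.085)&(Q[:,2]<.115)];print(" panel",np.median(h,0),"yaw",-np.polyfit(h[:,0],h[:,1],1)[0]*-1, lane(np.median(h,0)))
d=z["p"].astype(int)
```

```text
belt ((725.8236083984375, 198.03082275390625), (143.184326171875, 179.033203125), 2.4600133895874023)
 panel [0.7095 0.135  0.0988] yaw 0.025948181100598405 [0.2233 0.0892]
bar ((473.0914001464844, -80.79844665527344), (127.92717742919922, 116.81651306152344), 86.9609375)
 panel [ 0.4692 -0.1412  0.0993] yaw -0.041969191053339024 [-0.0029 -0.1986]
```

View pics/crop15.png

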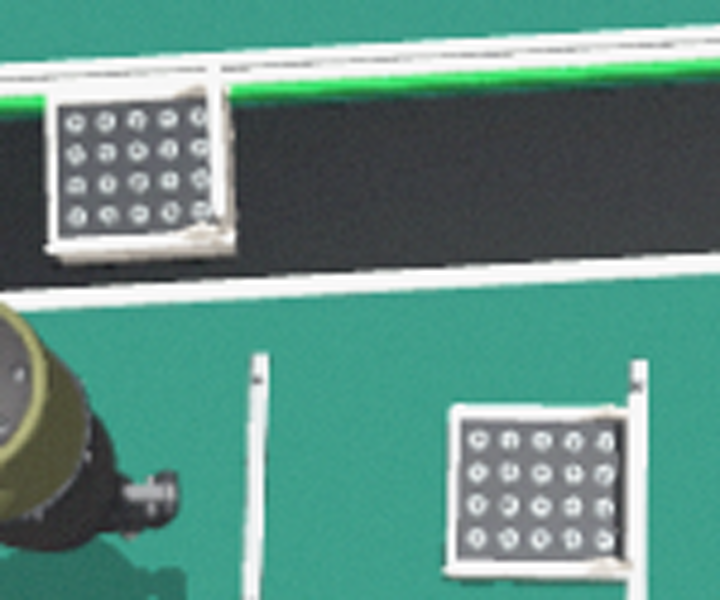

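The stamped crate sits at crop (140,175), flush with the rail at yaw 0.026 (rail 0.025). The other crate lies flat at its bar and the bystanders look unmoved. Handing in.

```bash
python3 -c "
from cell import *
print(close_job())"
```

```text
the job is handed in; nothing more can be done
None
```

I tipped both crates, let each back down flat at its bar, and pushed the stamped one (the left crate) against the far guide rail. I handed the job in at about 22 s; no verdict is reported.

- **Tipping:** With the fingertips closed, I tipped the left crate to about 69° and saw the red ring and dot underneath. The right crate, also tipped to about 69°, was blank. Both went back flat against their bars.
- **Pushing:** I pushed the left crate flat onto the belt with half-open fingers until the rail pushed back, with a force of about 18 N. I then backed off.
- **Last checks:** In the top view the stamped crate's panel is at yaw 0.026 rad against the rail's 0.025, with no visible gap. The other crate lies flat at its bar, its centre about 68 mm left of the bar's centre line by measurement. The bystanders look unmoved by eye in the scene view, though I did not measure them. The robot was clear of everything.
- **Checks that disagreed or failed:**
  - The left crate began tipping on bench friction about 9 mm before it reached its bar. I re-planned the path for that, and it ended up at the bar anyway.
  - The depth outline for the stamped crate came out too big because it took in part of the rail. I relied on the panel line, the contact force and the picture instead.

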